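# Hang the dipping basket in the soaking pot

### The job

Lift the lid off the steel soaking pot and lay it flat, knob up, on the dark grey drip mat; then hang the wire basket of stir bars inside the pot by its own hook over the rim, so that it hangs clear of the pot's floor, and let go of it. Do not drop the lid or the basket, do not shove the pot about, and leave the wash bottle, the reagent bottle and the tube rack where they stand.

Things in the scene. Friction and masses are not known exactly. Their poses are not given: they have to be found in the camera images.
- pot: open round stainless steel pot, 180 mm outer diameter, 140 mm tall, wall 4 mm (inner radius 86 mm, outer radius 90 mm), floor 5 mm thick; stands loose on the bench, 1.1 kg. Origin: centre of its underside, z up. Closed by the lid at the start.
- pot_rim (a point): centre of the pot's mouth, at rim height (140 mm above its underside)
- lid: round stainless steel lid lying on the pot, 192 mm across, 0.2 to 0.4 kg; a plug of 164 mm diameter and 8 mm depth under its flange drops into the mouth with 4 mm play. Origin: centre of the plug's underside (on the mat this is 3 mm above the bench; on the pot 132 mm above the pot's underside). Flange top 11 to 14 mm above the origin. z up.
- lid_knob (a point): middle of the black round knob on the lid's centre, 36 mm above the lid's origin: diameter 30 mm, from 26 to 46 mm above the lid's origin, on a thinner stem
- basket: small round stainless wire basket standing upright on the bench, 0.16 to 0.31 kg, 80 mm across and 55 mm tall, with a fixed upright bail handle and one flat hook. Origin: centre of its underside, z up; x points from its centre toward the hook. The bail lies in its x-z plane, its top bar along x. Hung up, it leans 1 to 8 degrees until its side rests against the pot's wall.
- basket_grip (a point): middle of the black sleeve on the bail's top bar, 142 mm above the basket's underside, over its centre: bar 12 mm in diameter, 48 mm long along the basket's x; 80 mm of free space below it down to the basket's upper edge
- basket_hook (a point): middle of the hook's mouth under its bridge, where the rim comes to sit: 49.5 mm from the basket's axis along +x and 105 mm above its underside. The hook is a strap 18 mm wide; the slot between its inner strap and outer leg is 14 mm wide (7 mm to each side of this point along x), open below.
- basket_tip (a point): flared lower tip of the hook's outer leg, 63 mm from the basket's axis along +x, 67 mm above its underside (38 mm below the bridge)
- mat: dark grey ribbed silicone drip mat, 210 x 210 mm, 3 mm thick, fixed flat on the bench, empty at the start; it lies to one side of the pot and the basket to the other. Origin: centre of its underside.
- wash_bottle: white wash bottle with red cap and bent spout, 66 mm across, 190 mm tall, to be left alone. Origin: centre of its underside.
- reagent: amber reagent bottle with blue cap, 70 mm across, 150 mm tall, to be left alone. Origin: centre of its underside.
- tube_rack: white rack of capped tubes, 60 x 150 mm, 68 mm tall, on the far side of the pot from the robot, to be left alone. Origin: centre of its underside.
There are look-alikes about, which are no part of the job. Leave any pink look-alike of the lid alone.

How it is judged (in metres and radians):
On the way, in this order (a step that is already met when the one before it is completed fails the run):
1. the lid lies flat on the drip mat, knob up (horizontal distance between lid and mat below 0.06 m and height (world z) of lid below 0.01 m and angle between lid's own z axis and vertical below 0.105 rad and linear speed of lid below 0.05 m/s), for 0.2 s.
2. the basket hangs inside the pot with its hook over the rim (z of basket_hook in the frame of pot between 0.132 and 0.148 m and horizontal distance between basket_hook and pot_rim between 0.074 and 0.1 m and horizontal distance between basket_tip and pot_rim above 0.09 m and z of basket_tip in the frame of pot below 0.13 m and horizontal distance between basket and pot_rim below 0.07 m and z of basket in the frame of pot above 0.02 m and angle between basket's own z axis and vertical below 0.262 rad and contact force between basket and pot above 0.5 N and linear speed of basket below 0.05 m/s), for 0.2 s.
At the end, for the whole second after the job is handed in: Lid flat on the mat, knob up, centres within 60 mm. Basket inside the pot within 15 deg of upright, 20 mm or more up; hook bridge within 8 mm of rim height, tip outside, below the rim. Lid and basket at rest and let go; pot upright within 40 mm, bystanders within 30 mm of their starts (all of step 1 and all of step 2 and angular speed of each of basket, lid below 0.3 rad/s and angle between pot's own z axis and vertical below 0.08 rad and distance of pot from where it was at the start of the episode below 0.04 m and distance of each of wash_bottle, reagent, tube_rack from where it was at the start of the episode below 0.03 m); the robot touches nothing.
It fails at once if the lid is dropped on the bench (it comes down faster than 0.8 m/s) (height (world z) of lid below 0.03 m and linear speed of lid above 0.8 m/s).
It fails at once if the basket is dropped on the bench or into the pot (comes down faster than 0.8 m/s) ((height (world z) of basket below 0.1 m and horizontal distance between basket and pot_rim below 0.09 m and linear speed of basket above 0.8 m/s) or (height (world z) of basket below 0.02 m and linear speed of basket above 0.8 m/s)).
It fails at once if the basket is knocked over or turned past 60 degrees (angle between basket's own z axis and vertical above 1.05 rad).
It fails at once if the pot is shoved more than 40 mm or tipped (distance of pot from where it was at the start of the episode above 0.04 m or angle between pot's own z axis and vertical above 0.25 rad).
It fails at once if a bystander is moved more than 30 mm or tipped over (distance of any of wash_bottle, reagent, tube_rack from where it was at the start of the episode above 0.03 m or angle between any of wash_bottle, reagent's own z axis and vertical above 0.4 rad).
It also fails if it takes over 59 s, if anything falls off the work surface, if the arm or the gripper's body presses on something with over 40 N, if the wrist force passes 120 N, or if a joint passes its speed limit or range.

### The arm

A 6-joint arm with a two-finger parallel gripper is mounted at the origin on the work surface. World frame = base frame: x ahead of the robot, y to its left, z up, the work surface at z = 0. Lengths are in mm, angles in rad, forces in N, time in s.
With the tool pointing down it reaches from about 350 to 875 mm from the base axis. Payload 4.2 kg.
Tool frame: the origin (TCP) lies at the very end of the fingers, on their centre line; the grasp point (between the pads) lies 19 mm behind it; z points along the fingers, y is the direction in which the jaws open and shut (so a half turn about z gives the same grasp; the last joint's range is limited). The gripper opens to 85 mm and grips with 20 to 120 N. Pads are 22 mm wide; open, the fingers measure 114 mm over their backs; the gripper's body (76 mm by 85 mm) begins 54 mm behind the grasp point. The pads swing forward as they close: fully open they stand 13 mm farther back than shut.
Start: joints at [-1.033, 0.385, 0.008, 0, -1.194, -0.259], TCP at [172.018, -600.84, 231.312] pointing down, gripper open.
Joint ranges: [-3.14, 3.14], [-1.21, 2.06], [-1.07, 1.41], [-3.16, 2.05], [-2.99, -0.16], [-3.1, 3.1]. Speed limits (rad/s): [2.79, 2.79, 3.14, 3.14, 3.14, 3.14].

### API

Orientations are given as a unit quaternion [x, y, z, w].
In Python, from bench import arm, optics, job gives the robot as it stands.
- The arm moves only by the tool send_rows, never from a script. Its argument "steps" is a list that holds one entry, the list of rows, each a list of 5 numbers: the shift along the tool's x, y, z in cm, then the turn about the tool's z in rad, then the opening, from 0 (shut) to 1 (fully open). A call has 1 to 10 rows; each row shifts and turns the pose as measured when the row begins, along the tool's axes as they then stand; what a row does not reach is not made up. A row lasts 1/12 s, in which the tool goes at most 41.7 mm and 7.16 degrees, less where a joint would pass 70% of its speed; a pose out of reach is approached as far as the arm can. A call with a gripper value outside its range is refused whole. The fingers move at their own pace and stop on an object; the grip force is fixed at half the most. Time passes only in rows, so rows that do not move let the fingers close. It gives the time, the measured TCP pose, the force and the opening at its end, in the units of the state.
- arm.read_state(): the state, without advancing time (a new reading comes with each control period).
- optics.get_image(name): name is "scene" or "top" or "wrist"; returns (picture, depth): 400x640x3 uint8, blue, green, red; 400x640 float32, mm along the optical axis (not along the pixel's ray), 0 where there is no reading.
- optics.get_calibration(name): a dict with "K" (3x3 intrinsics, pixels), "rvec" (rotation vector, rad) and "tvec" (3), from world to camera coordinates, as OpenCV has them; the wrist camera has in their place "hand_eye" (4x4, takes a point from camera to tool coordinates, whose origin is the TCP and whose axes are the flange's). Camera axes: x right, y down, z forward; pixel columns grow to the right and rows downward; lengths in mm; the calibration is good to about 2 mm. A picture is of the moment at which its call begins: read the wrist's pose just before it. get_calibration takes no time and is no camera call.
- job.job_done(): hands the job in, once; it reports no verdict.
The state is a dict: "clock": time; "joints": joint angles; "joint_vel": joint speeds; "joint_efforts": joint torques, N m; "position": TCP position; "ee_rot": TCP orientation; "contact_force": force on the tool from outside, world axes, zero at the start; "wrist_torque": the same for the moment, N m; "gripper_width": finger opening in mm.
Only numpy, scipy, OpenCV 4.12 (cv2) and the standard library are available. Lean on these libraries where they do the work, as an engineer would, in place of code of your own. Each camera call takes 0.05 s, during which the arm holds its last target. There are 200 camera calls.

## Working session

There is one attempt and no reset: what is moved stays moved. The work goes in short steps, Python scripts to look and compute and a tool call to move; the robot and the scene stay as the last step left them, time stands still between calls to the robot, and variables do not carry over. Pictures are saved under pics/ and viewed, about 8 in all and at most 12, crops included, and the job is handed in when it is done.

Besides the shell and the picture viewer there is one more tool, called after "Emit:" as name([rows], argument=value, ...), one row to a line, values as JSON. send_rows: Moves the arm, as the interface text tells. Its arguments: {"type":"object","properties":{"steps":{"type":"array","items":{"type":"array","items":{"type":"array","items":{"type":"number"}}}}},"required":["steps"]}

```bash
mkdir -p pics; ls; cat > h.py <<'E'
import numpy as np, cv2
from bench import arm, optics, job
from scipy.spatial.transform import Rotation as R
def shot(n,f=None):
    s=arm.read_state(); im,d=optics.get_image(n); c=optics.get_calibration(n)
    K=np.array(c["K"]).reshape(3,3)
    if n=="wrist":
        H=np.array(c["hand_eye"]).reshape(4,4); T=np.eye(4)
        T[:3,:3]=R.from_quat(s["ee_rot"]).as_matrix(); T[:3,3]=s["position"]; M=T@H
    else:
        A=np.eye(4); A[:3,:3]=cv2.Rodrigues(np.array(c["rvec"],float))[0]; A[:3,3]=np.ravel(c["tvec"]); M=np.linalg.inv(A)
    if f: cv2.imwrite(f"pics/{f}.png",im)
    return im,d,K,M
def cloud(d,K,M):
    v,u=np.mgrid[:d.shape[0],:d.shape[1]]
    p=np.stack([(u-K[0,2])/K[0,0]*d,(v-K[1,2])/K[1,1]*d,d],-1)
    P=p@M[:3,:3].T+M[:3,3]; P[d<=0]=np.nan
    return P
def ray(u,v,z,K,M):
    r=M[:3,:3]@np.array([(u-K[0,2])/K[0,0],(v-K[1,2])/K[1,1],1]); o=M[:3,3]
    return o+r*(z-o[2])/r[2]
E
python3 - <<'E'
from h import *
import pickle
o={}
for n in("top","scene"): o[n]=shot(n,n+"0")
pickle.dump(o,open("o.pkl","wb"))
cv2.imwrite("pics/both.png",cv2.resize(np.vstack([o["top"][0],o["scene"][0]]),(480,600),interpolation=cv2.INTER_AREA))
print(arm.read_state())
E
```

```text
pics
{'clock': 0.1, 'joints': array([-1.03340460e+00,  3.85461434e-01,  6.73096514e-03, -4.08255032e-04,
       -1.19399887e+00, -2.58549899e-01]), 'joint_vel': array([-0.00011375,  0.00064369,  0.00232885,  0.0034253 ,  0.00068724,
       -0.00064137]), 'joint_efforts': array([-1.36653267e-03, -3.93318987e+01,  1.88929135e+01,  4.19800624e+00,
       -2.58291009e-03,  4.70780407e-06]), 'position': array([ 171.85595116, -600.35361259,  230.33360651]), 'ee_rot': array([-1.38895041e-01,  9.90306618e-01,  9.64506385e-04, -1.99661924e-04]), 'contact_force': array([-0.98740043, -0.54754699,  0.79980559]), 'wrist_torque': array([ 0.02000181,  0.02323883, -0.01365685]), 'gripper_width': 85.44553773406261}
```

View pics/top0.png

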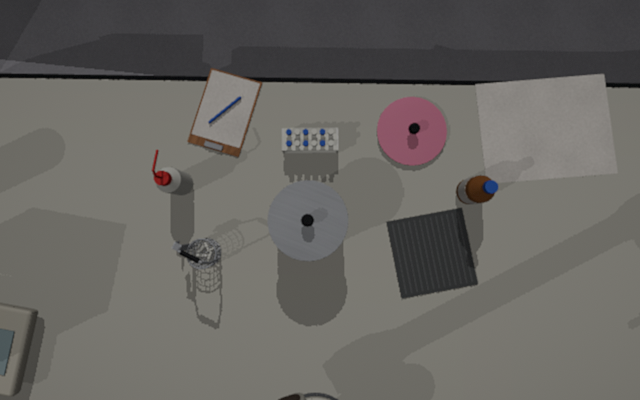

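View pics/scene0.png

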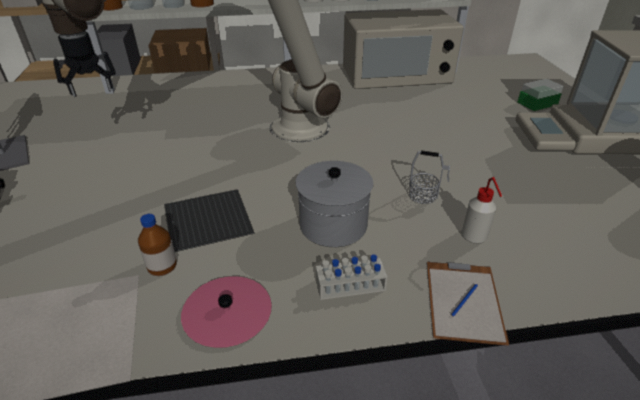

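Top view: the steel lid on the pot has its knob at (307,220). The pink look-alike, knob at (414,128), is to be left alone, and the wanted lid is the steel one. The mat is at (432,253), and the basket's black sleeve is at about (190,255) with its hook near (180,247). The scene view agrees: steel knob (334,173), pink knob (225,300), sleeve (430,154).

```bash
python3 - <<'E'
from h import *
import pickle
o=pickle.load(open("o.pkl","rb"))
im,d,K,M=o["top"]; P=cloud(d,K,M); h=cv2.cvtColor(im,cv2.COLOR_BGR2HSV)
print("cam",M[:3,3].round(), "f",K[0,0])
def comp(mask,box):
    m=np.zeros(mask.shape,np.uint8); x0,y0,x1,y1=box; m[y0:y1,x0:x1]=mask[y0:y1,x0:x1]
    n,l,s,c=cv2.connectedComponentsWithStats(m); i=1+np.argmax(s[1:,4]); return l==i,c[i],s[i]
dark=(h[...,2]<45)
k,c,s=comp(dark,(290,200,325,240)); print("knob",c,s,ray(*c,137+36+5,K,M).round(1),np.nanmedian(P[k],0).round(1))
z=P[...,2]
lid=(abs(z-145)<12); l,c,s=comp(lid,(250,170,360,270)); (cx,cy),r=cv2.minEnclosingCircle(np.argwhere(l)[:,::-1].astype(np.float32)); print("lid",cx,cy,r,ray(cx,cy,145,K,M).round(1),np.nanmedian(P[l],0))
m,c,s=comp(h[...,2]<75,(375,195,490,310)); rc=cv2.minAreaRect(np.argwhere(m)[:,::-1].astype(np.float32)); print("mat",rc,ray(*rc[0],3,K,M).round(1),np.nanmedian(P[m],0))
b,c,s=comp(dark,(172,240,215,275)); rc=cv2.minAreaRect(np.argwhere(b)[:,::-1].astype(np.float32)); 
print("sleeve",c,s,rc,[ray(*p,142,K,M).round(1) for p in cv2.boxPoints(rc)],ray(*c,142,K,M).round(1),np.nanmedian(P[b],0).round(1))
im2,d2,K2,M2=o["scene"]; h2=cv2.cvtColor(im2,cv2.COLOR_BGR2HSV)
for nm,bx,zz in(("knob",(320,160,350,185),168),("sleeve",(415,145,445,162),142)):
    k,c,s=comp(h2[...,2]<45,bx); print("scene",nm,c,s,ray(*c,zz,K2,M2).round(1),np.nanmedian(cloud(d2,K2,M2)[k],0).round(1))
for nm,(x0,y0,x1,y1) in dict(wash=(150,145,185,195),reag=(455,172,500,208),rack=(280,125,342,155)).items():
    q=P[y0:y1,x0:x1].reshape(-1,3); q=q[q[:,2]>40]; print(nm,np.nanmin(q,0).round(),np.nanmax(q,0).round())
a=cv2.resize(im[220:300,160:260],None,fx=5,fy=5,interpolation=cv2.INTER_CUBIC); b=cv2.resize(im2[145:225,390:490],None,fx=5,fy=5,interpolation=cv2.INTER_CUBIC)[:, :]
a=cv2.resize(im[205:315,150:250],(400,440)); b=cv2.resize(im2[130:240,380:480],(400,440)); cv2.imwrite("pics/bk.png",np.hstack([a,b]))
E
```

```text
cam [ 554.   -4. 1072.] f 391.64020990028104
knob [307.00917431 219.97247706] [302 215  12  11 109] [561.6  26.6 178. ] [561.6  26.6 178.2]
lid 306.98785400390625 219.7813262939453 40.50739669799805 [562.4  27.8 145. ] [562.51604188  27.21560779 145.53688141]
mat ((431.8480529785156, 252.55108642578125), (78.8756103515625, 77.72867584228516), 78.8453369140625) [ 481.6 -306.3    3. ] [ 481.47625405 -306.34740965    3.37566585]
sleeve [188.53211009 254.96330275] [180 245  20  18 109] ((188.5117645263672, 255.34706115722656), (21.150720596313477, 11.171918869018555), 49.398704528808594) [array([483.1, 332.8, 142. ]), array([500.6, 313.5, 142. ]), array([463.6, 279.2, 142. ]), array([446.2, 298.6, 142. ])] [474.2 306.  142. ] [472.5 306.  146.8]
scene knob [333.87254902 172.45098039] [328 168  12  10 102] [565.5  24.8 168. ] [572.1  23.6 173.2]
scene sleeve [429.09615385 153.21153846] [421 151  17   5  52] [473.6 301.2 142. ] [474.6 300.1 142.6]
wash [626. 348.  40.] [721. 410. 191.]
reag [ 615. -433.   40.] [ 683. -368.  154.]
rack [749. -44.  42.] [811. 106.  74.]
```

View pics/bk.png

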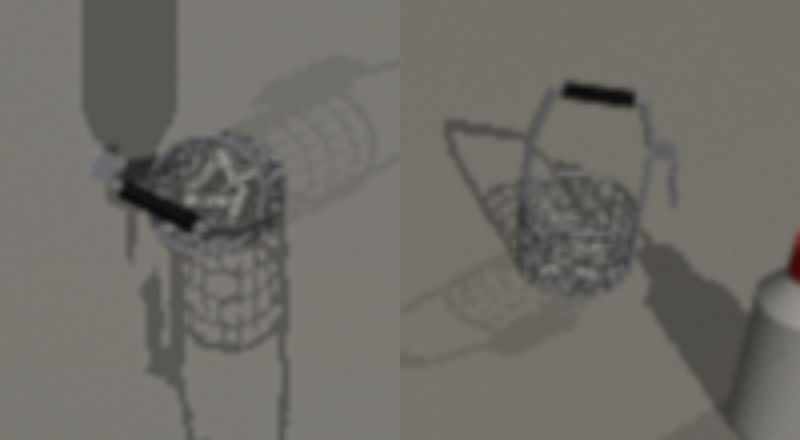

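The knob's rays at z=178 (top) and the scene view agree: pot and lid axis at about (562,27), within reach, flange at 145 mm as expected. The mat is centred at (481.5,-306). The basket hook points at about 62°, away from the pot. Heading to the knob.

Emit:
send_rows([
  [[-2.7,2.45,0,0,1],[-2.7,2.45,0,0,1],[-2.7,2.45,0,0,1],[-2.7,2.45,0,0,1],[-2.7,2.45,0,0,1],[-2.7,2.45,0,0,1],[-2.7,2.45,0,0,1],[-2.7,2.45,0,0,1],[-2.7,2.45,0,0,1],[-2.7,2.45,0,0,1]],
])

```text
clock: 0.93
position: [366.7, -281.6, 224.1]
ee_rot: [-0.132, 0.991, 0.005, -0.003]
contact_force: [1.2, -0.6, 0.0]
gripper_width: 85.0
```

Emit:
send_rows([
  [[-2.7,2.45,0,0,1],[-2.7,2.45,0,0,1],[-2.7,2.45,0,0,1],[-2.7,2.45,0,0,1],[-2.7,2.45,0,0,1],[-2.7,2.45,0,0,1],[-2.7,2.45,0,0,1],[-2.7,2.45,0,0,1],[-2.7,2.45,0,0,1],[0,0,0,0,1]],
])

```text
clock: 1.77
position: [549.2, 16.1, 223.1]
ee_rot: [-0.135, 0.991, 0.006, -0.005]
contact_force: [0.4, -0.4, -0.5]
gripper_width: 85.2
```

```bash
python3 - <<'E'
from h import *
im,d,K,M=shot("wrist","w1"); h=cv2.cvtColor(im,cv2.COLOR_BGR2HSV); P=cloud(d,K,M)
m=((h[...,2]<55)&(P[...,2]>150)&(P[...,2]<185)&(np.hypot(P[...,0]-562,P[...,1]-27)<40)).astype(np.uint8)
n,l,s,c=cv2.connectedComponentsWithStats(m); i=1+np.argmax(s[1:,4]); q=P[l==i]
print(M[:3,3],c[i],s[i],np.nanmin(q,0),np.nanmax(q,0),np.nanmedian(q,0)); t=q[q[:,2]>174]; 
if len(t):print(len(t),(t.min(0)+t.max(0))/2)
s=arm.read_state(); print(s["position"],R.from_quat(s["ee_rot"]).as_matrix().round(3).tolist())
E
```

```text
[473.59604809  -6.31730593 366.35261201] [324.23389232 235.41218005] [ 306  216   38   39 1133] [547.13819604  13.29173437 162.52986325] [574.58075634  41.0604697  179.69997516] [558.74093966  26.18450961 177.33206145]
953 [561.22569364  27.24431827 176.85162605]
[547.44188634  14.4672684  222.79673546] [[-0.964, -0.266, -0.013], [-0.266, 0.964, 0.011], [0.01, 0.014, -1.0]]
```

View pics/w1.png

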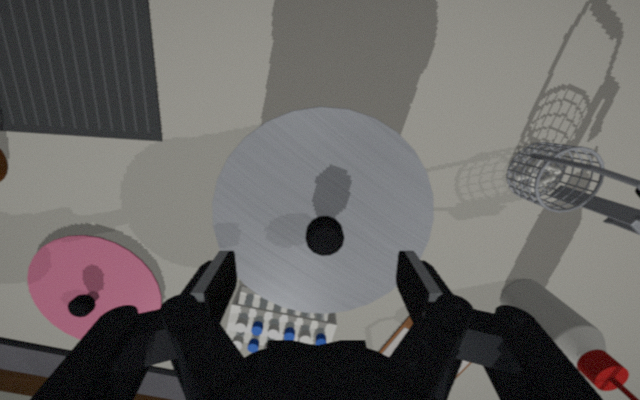

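The wrist view shows the steel lid with its knob at (324,235), between the open fingers. The pink lid is apart at (80,305), and the basket is at right (560,175). Knob at (561.3,27.2), top 177 mm. Aligning and going down.

Emit:
send_rows([
  [[-0.8,0.4,0,0,1],[-0.8,0.4,0,0,1],[0,0,1,0,1],[0,0,1,0,1],[0,0,1,0,1],[0,0,1,0,1],[0,0,1,0,1],[0,0,0,0,1]],
])

```text
clock: 2.48
position: [556.9, 23.5, 165.5]
ee_rot: [-0.131, 0.991, 0.006, -0.009]
contact_force: [-0.7, 0.5, 0.3]
gripper_width: 85.2
```

Emit:
send_rows([
  [[-0.5,0.25,0.6,0,1],[0,0,0.6,0,1],[0,0,0.2,0,1],[0,0,0,0,1]],
])

```text
clock: 2.82
position: [560.2, 26.1, 149.1]
ee_rot: [-0.13, 0.991, 0.006, -0.01]
contact_force: [-0.3, 0.4, -0.0]
gripper_width: 85.3
```

Emit:
send_rows([
  [[0,0,-0.15,0,1],[0,0,0,0,0],[0,0,0,0,0],[0,0,0,0,0],[0,0,0,0,0],[0,0,0,0,0],[0,0,0,0,0],[0,0,0,0,0],[0,0,0,0,0],[0,0,0,0,0]],
])

```text
clock: 3.65
position: [561.3, 26.5, 152.7]
ee_rot: [-0.13, 0.991, 0.006, -0.008]
contact_force: [-0.4, 0.8, -0.3]
gripper_width: 27.4
```

Emit:
send_rows([
  [[0,0,-0.8,0,0],[0,0,-0.8,0,0],[0,0,-0.8,0,0],[0,0,-1,0,0],[0,0,-1,0,0],[0,0,-1,0,0],[0,0,-1,0,0],[0,0,-1,0,0],[0,0,0,0,0]],
])

```text
clock: 4.4
position: [559.8, 25.2, 230.8]
ee_rot: [-0.129, 0.991, 0.007, -0.012]
contact_force: [0.4, -0.2, -3.0]
gripper_width: 27.1
```

Emit:
send_rows([
  [[0.5,-1,0,0,0],[1,-1.9,0,0,0],[1.5,-2.8,0,0,0],[1.5,-2.8,0,0,0],[1.5,-2.8,0,0,0],[1.5,-2.8,0,0,0],[1.5,-2.8,0,0,0],[1.5,-2.8,0,0,0],[1.5,-2.8,0,0,0],[1,-1.9,0,0,0]],
])

```text
clock: 5.23
position: [489.9, -253.6, 225.2]
ee_rot: [-0.134, 0.991, 0.009, -0.015]
contact_force: [0.2, -0.2, -4.3]
gripper_width: 27.9
```

Emit:
send_rows([
  [[1,-1.9,0,0,0],[0.6,-1.1,0,0,0],[0,0,0,0,0],[0,0,0,0,0]],
])

```text
clock: 5.57
position: [476.1, -294.1, 222.0]
ee_rot: [-0.129, 0.991, 0.011, -0.019]
contact_force: [-0.2, 0.8, -3.5]
gripper_width: 27.8
```

```bash
python3 - <<'E'
from h import *
im,d,K,M=shot("top"); im2,d2,K2,M2=shot("wrist")
s=arm.read_state(); print(s["position"],R.from_quat(s["ee_rot"]).as_matrix().round(3).tolist(),s["gripper_width"],s["contact_force"])
P=cloud(d2,K2,M2); m=(np.hypot(P[...,0]-s["position"][0],P[...,1]-s["position"][1])<105)&(P[...,2]>195)&(P[...,2]<245)
q=P[m]; A=np.c_[q[:,:2]-s["position"][:2],np.ones(len(q))]
k=np.ones(len(q),bool)
for _ in range(6):
    c=np.linalg.lstsq(A[k],q[k,2],rcond=None)[0]; k=abs(A@c-q[:,2])<4
print("plane",c,k.sum(),q[k].min(0),q[k].max(0))
cv2.imwrite("pics/c1.png",np.vstack([cv2.resize(im[120:320,300:540],(600,300))[:, :],cv2.resize(im2,(600,300))]))
E
```

```text
[ 476.61263899 -293.26683148  222.14283588] [[-0.966, -0.256, -0.04], [-0.257, 0.966, 0.017], [0.034, 0.026, -0.999]] 27.66511043596471 [ 0.26938414  0.65180051 -2.28307964]
plane [-1.20540855e-02  6.62049660e-03  2.14510134e+02] 53813 [ 381.946996   -388.55520338  209.32423047] [ 566.29652765 -197.02291414  218.5689618 ]
```

View pics/c1.png

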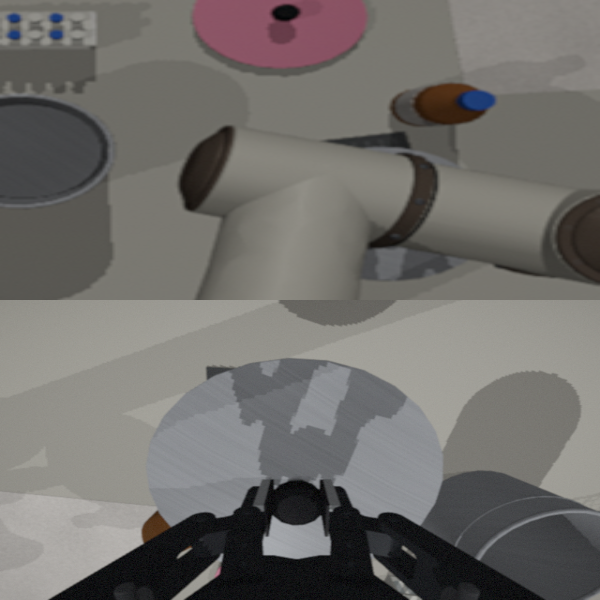

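The lid is held level (tilt about 0.8°), and the top crop shows the open pot at left. Lowering over the mat.

Emit:
send_rows([
  [[-0.3,-0.5,0.8,0,0],[-0.3,-0.5,1.5,0,0],[-0.2,-0.4,2,0,0],[-0.2,-0.3,2,0,0],[0,-0.2,2,0,0],[0,0,2,0,0],[0,0,2,0,0],[0,0,1.5,0,0],[0,0,1,0,0],[0,0,0,0,0]],
])

```text
clock: 6.5
position: [493.0, -301.0, 64.4]
ee_rot: [-0.137, 0.99, 0.01, -0.016]
contact_force: [-0.6, -0.6, -3.2]
gripper_width: 27.8
```

Emit:
send_rows([
  [[0.5,-0.1,0.8,0,0],[0.4,-0.1,0.8,0,0],[0,0,0.7,0,0],[0,0,0.4,0,0],[0,0,0.2,0,0],[0,0,0.1,0,0],[0,0,0,0,0]],
])

```text
clock: 7.08
position: [485.7, -304.8, 33.0]
ee_rot: [-0.139, 0.99, 0.009, -0.014]
contact_force: [-0.3, 0.0, -3.4]
gripper_width: 27.4
```

Emit:
send_rows([
  [[0,0,0.3,0,0],[0,0,0.2,0,0],[0,0,0.2,0,0],[0,0,0.1,0,0],[0,0,0,0,0],[0,0,0,0,0]],
])

```text
clock: 7.58
position: [486.9, -305.2, 25.8]
ee_rot: [-0.139, 0.99, 0.008, -0.013]
contact_force: [0.0, 1.3, -2.9]
gripper_width: 27.3
```

Emit:
send_rows([
  [[0,0,0.1,0,0],[0,0,0.1,0,0],[0,0,0.1,0,0],[0,0,0,0,0]],
])

```text
clock: 7.92
position: [487.2, -305.3, 24.0]
ee_rot: [-0.139, 0.99, 0.007, -0.012]
contact_force: [-0.2, -1.2, -2.7]
gripper_width: 27.6
```

Emit:
send_rows([
  [[0,0,0.2,0,0],[0,0,0.2,0,0],[0,0,0.1,0,0],[0,0,0,0,0]],
])

```text
clock: 8.25
position: [487.6, -305.4, 23.9]
ee_rot: [-0.14, 0.99, 0.006, -0.012]
contact_force: [0.4, -0.0, -3.5]
gripper_width: 27.5
```

Emit:
send_rows([
  [[0,0,0.4,0,0],[0,0,0.2,0,0],[0,0,0,0,0]],
])

```text
clock: 8.5
position: [488.1, -305.6, 24.3]
ee_rot: [-0.142, 0.99, 0.005, -0.012]
contact_force: [0.2, 0.3, -3.9]
gripper_width: 27.7
```

Emit:
send_rows([
  [[0,0,0.6,0,0],[0,0,0.6,0,0]],
])

```text
clock: 8.67
position: [488.7, -306.0, 23.4]
ee_rot: [-0.145, 0.989, 0.004, -0.013]
contact_force: [-12.9, 13.1, 46.4]
gripper_width: 27.5
```

```bash
python3 - <<'E'
from h import *
im2,d2,K2,M2=shot("wrist","w2")
s=arm.read_state(); print(s)
P=cloud(d2,K2,M2); m=(np.hypot(P[...,0]-s["position"][0],P[...,1]-s["position"][1])<92)&(P[...,2]>5)&(P[...,2]<30)
q=P[m]; A=np.c_[q[:,:2]-s["position"][:2],np.ones(len(q))]
k=np.ones(len(q),bool)
for _ in range(6):
    c=np.linalg.lstsq(A[k],q[k,2],rcond=None)[0]; k=abs(A@c-q[:,2])<4
print("plane",c,k.sum(),q[k].min(0),q[k].max(0))
E
```

```text
{'clock': 8.7167, 'joints': array([-0.27673577,  0.54107608, -0.33598504,  0.00513263, -0.71935711,
       -1.00779327]), 'joint_vel': array([-0.00211207, -0.00554063, -0.00663035, -0.00843956,  0.01373283,
       -0.00031742]), 'joint_efforts': array([ -1.50577135, -21.10999703,  11.09368086,   2.07502306,
         4.05728102,   0.100496  ]), 'position': array([ 488.66675785, -305.95773843,   23.42419513]), 'ee_rot': array([-0.14456523,  0.98941094,  0.00370075, -0.01237703]), 'contact_force': array([-10.79202933,   9.21157059,  38.46062573]), 'wrist_torque': array([ 3.07682199,  3.40081833, -0.18323148]), 'gripper_width': 27.82317526232715}
plane [1.00016680e-02 2.80497128e-03 1.64564988e+01] 51152 [ 396.68118602 -397.90655231   12.19306392] [ 574.50852027 -214.13139879   20.01828686]
```

View pics/w2.png

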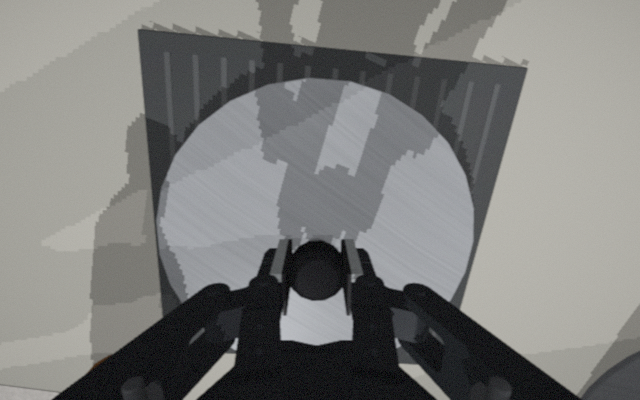

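The lid lies on the mat, inside its outline, with the flange top at 16 mm as it should be. It is firmly pressed, so I relieve the force, open, and back straight up.

Emit:
send_rows([
  [[0,0,-0.1,0,0],[0,0,0,0,0.5],[0,0,0,0,1],[0,0,0,0,1],[0,0,0,0,1],[0,0,0,0,1],[0,0,0,0,1],[0,0,0,0,1],[0,0,0,0,1]],
])

```text
clock: 9.47
position: [490.9, -307.1, 23.9]
ee_rot: [-0.145, 0.989, 0.002, -0.011]
contact_force: [0.1, -0.4, -0.1]
gripper_width: 85.3
```

Emit:
send_rows([
  [[0,0,-0.8,0,1],[0,0,-1.5,0,1],[0,0,-2,0,1],[0,0,-3,0,1],[0,0,-3,0,1],[0,0,-3,0,1],[0,0,-3,0,1],[0,0,-3,0,1],[0,0,-3,0,1],[0,0,-1,0,1]],
])

```text
clock: 10.3
position: [493.3, -307.2, 268.1]
ee_rot: [-0.145, 0.989, 0.004, -0.015]
contact_force: [-0.3, 0.0, 0.9]
gripper_width: 85.4
```

Emit:
send_rows([
  [[-0.9,3.35,0,0,1],[-0.9,3.35,0,0,1],[-0.9,3.35,0,0,1],[-0.9,3.35,0,0,1],[-0.9,3.35,0,0,1],[-0.9,3.35,0,0,1],[-0.9,3.35,0,0,1],[-0.9,3.35,0,0,1],[-0.9,3.35,0,0,1],[-0.9,3.35,0,0,1]],
])

```text
clock: 11.13
position: [484.1, 46.6, 281.4]
ee_rot: [-0.138, 0.99, 0.001, -0.005]
contact_force: [0.4, -0.2, -0.6]
gripper_width: 85.5
```

Emit:
send_rows([
  [[-0.9,3.35,0,0,1],[-0.9,3.35,0,0,1],[-0.9,3.35,0,0,1],[-0.9,3.35,0,0,1],[-0.9,3.35,0,0,1],[-0.9,3.35,0,0,1],[-0.8,2.5,0,0,1],[0,0,0,-0.1,1],[0,0,0,-0.1,1],[0,0,0,0,1]],
])

```text
clock: 11.97
position: [475.8, 299.5, 288.9]
ee_rot: [-0.246, 0.969, 0.003, -0.001]
contact_force: [-0.6, -0.4, -0.0]
gripper_width: 85.5
```

Emit:
send_rows([
  [[0,0,0,-0.1,1],[0,0,0,-0.1,1],[0,0,0,-0.1,1],[0,0,0,-0.1,1],[0,0,0,-0.1,1],[0,0,0,0,1]],
])

```text
clock: 12.47
position: [474.8, 297.4, 291.7]
ee_rot: [-0.481, 0.877, 0.004, 0.001]
contact_force: [0.4, -0.2, -0.2]
gripper_width: 85.6
```

```bash
python3 - <<'E'
from h import *
im,d,K,M=shot("wrist","w3")
s=arm.read_state(); print(s["position"],s["joints"].round(2),R.from_quat(s["ee_rot"]).as_matrix().round(3).tolist())
h=cv2.cvtColor(im,cv2.COLOR_BGR2HSV); P=cloud(d,K,M)
m=((h[...,2]<60)&(P[...,2]>125)&(P[...,2]<158)&(np.hypot(P[...,0]-474,P[...,1]-303)<60)).astype(np.uint8)
n,l,st,c=cv2.connectedComponentsWithStats(m); i=1+np.argmax(st[1:,4]); px=np.argwhere(l==i)[:,::-1].astype(np.float32)
rc=cv2.minAreaRect(px); print(rc,st[i],np.nanmedian(P[l==i],0)); B=cv2.boxPoints(rc); print([ray(*b,142,K,M).round(1) for b in B],ray(*rc[0],142,K,M))
E
```

```text
[474.88704021 297.32065623 291.81019949] [ 0.85  0.24 -0.05 -0.01 -1.28 -1.41] [[-0.539, -0.842, -0.002], [-0.842, 0.539, 0.008], [-0.006, 0.006, -1.0]]
((321.5457763671875, 185.99285888671875), (43.5034065246582, 10.71375560760498), 81.11934661865234) [314 164  16  45 452] [470.86797243 303.62672376 146.84297548]
[array([467. , 280.2, 142. ]), array([456.6, 284.7, 142. ]), array([476., 330., 142.]), array([487. , 325.3, 142. ])] [471.40199171 304.51070039 142.        ]
```

View pics/w3.png

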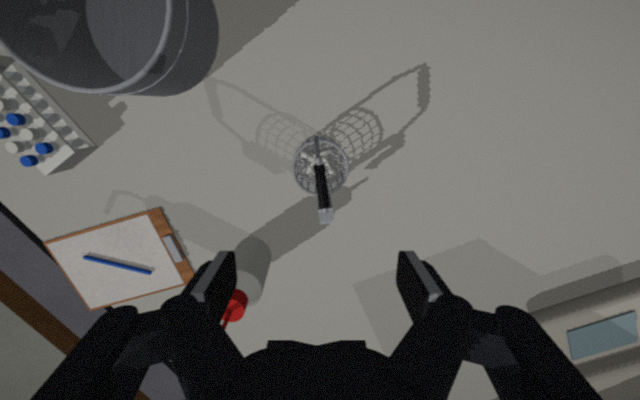

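The wrist view shows the basket's sleeve at (321,186), with the hook at (325,215), away from the pot. The sleeve measures 49 mm long at a heading of about 66.7°, and the basket axis is at (471,304). Aligning and descending.

Emit:
send_rows([
  [[0,0,0,-0.08,1],[0,0,0,-0.08,1],[-0.5,0.6,1,0,1],[0,0,2,0,1],[0,0,2,0,1],[0,0,2,0,1],[0,0,2,0,1],[0,0,1,0,1],[0,0,0,0,1]],
])

```text
clock: 13.27
position: [469.6, 305.6, 187.6]
ee_rot: [-0.531, 0.847, 0.005, 0.003]
contact_force: [0.4, -0.2, 0.5]
gripper_width: 85.4
```

```bash
python3 - <<'E'
from h import *
im,d,K,M=shot("wrist","w4")
s=arm.read_state(); print(s["position"],R.from_quat(s["ee_rot"]).as_matrix().round(3).tolist())
h=cv2.cvtColor(im,cv2.COLOR_BGR2HSV); P=cloud(d,K,M)
m=((h[...,2]<60)&(P[...,2]>125)&(P[...,2]<158)&(np.hypot(P[...,0]-471,P[...,1]-304)<32)).astype(np.uint8)
n,l,st,c=cv2.connectedComponentsWithStats(m); i=1+np.argmax(st[1:,4]); px=np.argwhere(l==i)[:,::-1].astype(np.float32)
rc=cv2.minAreaRect(px); print(rc,st[i],np.nanmedian(P[l==i],0)); B=cv2.boxPoints(rc); print([ray(*b,142,K,M).round(1) for b in B],ray(*rc[0],142,K,M))
E
```

```text
[469.86662637 305.84297293 188.43882065] [[-0.434, -0.901, 0.001], [-0.901, 0.434, 0.013], [-0.012, 0.004, -1.0]]
((313.38275146484375, 219.62722778320312), (64.90514373779297, 16.82272720336914), 87.66268920898438) [ 304  187   18   66 1004] [470.33259605 302.26154841 146.93261103]
[array([466.7, 279.7, 142. ]), array([455.8, 284.3, 142. ]), array([476.2, 331.7, 142. ]), array([487.9, 326.6, 142. ])] [471.2136075  304.60757879 142.        ]
```

Emit:
send_rows([
  [[0,-0.15,1,-0.04,1],[0,0,1.5,0,1],[0,0,1.5,0,1],[0,0,1,0,1],[0,0,0.6,0,1],[0,0,0.2,0,1],[0,0,0,0,1]],
])

```text
clock: 13.9
position: [474.1, 309.6, 133.7]
ee_rot: [-0.544, 0.839, 0.006, 0.01]
contact_force: [0.1, -1.0, 0.3]
gripper_width: 85.2
```

Emit:
send_rows([
  [[0.5,0.05,0.6,0,1],[0.1,0,0.4,0,1],[0,0,0,0,1],[0,0,0,0,0.5],[0,0,0,0,0.3],[0,0,0,0,0.3],[0,0,0,0,0.3]],
])

```text
clock: 14.48
position: [472.3, 305.1, 125.6]
ee_rot: [-0.544, 0.839, 0.006, 0.013]
contact_force: [-0.2, 0.3, 1.4]
gripper_width: 38.7
```

Emit:
send_rows([
  [[0,0,0.25,0,0.3],[0,0,0,0,0],[0,0,0,0,0],[0,0,0,0,0],[0,0,0,0,0],[0,0,0,0,0],[0,0,0,0,0],[0,0,0,0,0]],
])

```text
clock: 15.15
position: [472.4, 305.6, 123.6]
ee_rot: [-0.544, 0.839, 0.006, 0.013]
contact_force: [-0.5, -0.0, 1.1]
gripper_width: 10.2
```

Emit:
send_rows([
  [[0,0,-0.6,0,0],[0,0,-1.2,0,0],[0,0,-2,0,0],[0,0,-2.2,0,0],[0,0,-2.2,0,0],[0,0,-2.2,0,0],[0,0,-2.2,0,0],[0,0,-2,0,0],[0,0,-1.5,0,0],[0,0,0,0,0]],
])

```text
clock: 15.98
position: [465.5, 297.3, 284.4]
ee_rot: [-0.542, 0.84, 0.005, 0.002]
contact_force: [1.0, 1.0, -2.0]
gripper_width: 9.9
```

```bash
python3 - <<'E'
from h import *
im,d,K,M=shot("scene"); it,dt,Kt,Mt=shot("top")
s=arm.read_state(); print(s["position"],s["contact_force"],s["gripper_width"],R.from_quat(s["ee_rot"]).as_matrix().round(3).tolist())
P=cloud(dt,Kt,Mt); z=P[...,2]; q=P[(abs(z-140)<6)&(np.hypot(P[...,0]-562,P[...,1]-27)<100)&(np.hypot(P[...,0]-562,P[...,1]-27)>75)]
A=np.c_[2*q[:,:2],np.ones(len(q))]; c=np.linalg.lstsq(A,(q[:,:2]**2).sum(1),rcond=None)[0]; print("pot",c[:2],np.sqrt(c[2]+c[0]**2+c[1]**2),len(q),np.median(q[:,2]))
cv2.imwrite("pics/s5.png",np.hstack([cv2.resize(im[60:260,280:480],(400,400)),cv2.resize(it[120:320,180:380],(400,400))]))
E
```

```text
[464.06516191 296.55189192 280.79183395] [ 0.08938455 -0.30285581 -3.586041  ] 9.950189391188795 [[-0.413, -0.911, -0.009], [-0.911, 0.413, 0.008], [-0.003, 0.011, -1.0]]
pot [563.18677003  27.8008329 ] 87.58276956358573 582 139.7774670449387
```

View pics/s5.png

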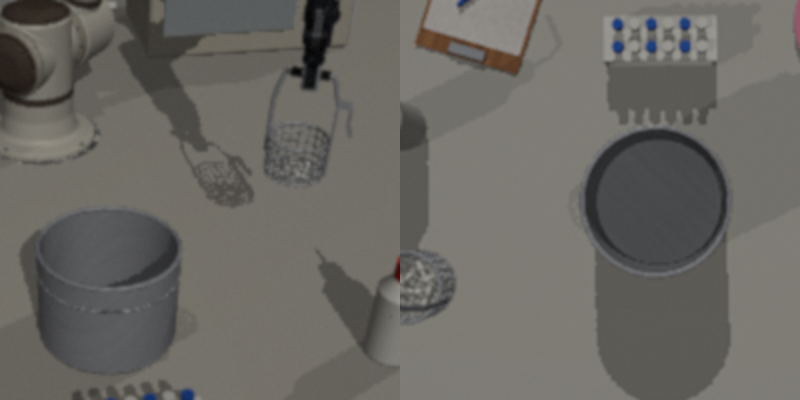

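The basket hangs cleanly and upright from the gripper, and the pot is open with its mouth centred at (563.2,27.8), rim at 140 mm. Carrying it over, a bit higher.

Emit:
send_rows([
  [[0.5,-0.6,-0.8,0,0],[1,-1.2,-0.8,0,0],[1.6,-2,-0.6,0,0],[2,-2.5,0,0,0],[2,-2.5,0,0,0],[2,-2.5,0,0,0],[2,-2.5,0,0,0],[1.6,-2,0,0,0],[1,-1.2,0,0,0],[0.5,-0.6,0,0,0]],
])

```text
clock: 16.92
position: [564.4, 81.0, 287.0]
ee_rot: [-0.544, 0.839, 0.007, -0.018]
contact_force: [0.4, 0.2, -3.6]
gripper_width: 10.0
```

Emit:
send_rows([
  [[0.2,-0.2,0,0,0],[0,0,0,0,0],[0,0,0,0,0],[0,0,0,0,0]],
])

```text
clock: 17.25
position: [564.3, 76.7, 283.6]
ee_rot: [-0.542, 0.84, 0.008, -0.021]
contact_force: [-0.4, 0.7, -4.2]
gripper_width: 10.1
```

```bash
python3 - <<'E'
from h import *
im,d,K,M=shot("wrist"); isc,ds,Ks,Ms=shot("scene")
s=arm.read_state(); p=s["position"]; T=R.from_quat(s["ee_rot"]).as_matrix(); print(p,s["contact_force"],T.round(3).tolist(),s["joints"].round(2))
u=-T[:2,0]; u/=np.linalg.norm(u); t=np.array([563.2,27.8])+38.5*u+1.4*u; D=np.r_[t-p[:2],0]; print("target",t,"tool shift",(T.T@D).round(1))
P=cloud(ds,Ks,Ms); w=(P[...,:2]-p[:2])@u; v=(P[...,:2]-p[:2])@np.array([-u[1],u[0]])
m=(w>38)&(w<75)&(abs(v)<14)&(P[...,2]>200)&(P[...,2]<330); q=P[m]; print("hook pts",m.sum(), [ (round(w[m].min(),1),round(w[m].max(),1)), (q[:,2].min(),q[:,2].max())] if m.any() else "")
cv2.imwrite("pics/s6.png",np.hstack([cv2.resize(im,(480,400)),cv2.resize(isc[80:240,280:400],(300,400))]))
E
```

```text
[564.34375257  76.94477785 283.83750159] [-0.337418    0.18398894 -2.29634052] [[-0.41, -0.911, -0.044], [-0.912, 0.411, -0.009], [0.027, 0.036, -0.999]] [ 0.42  0.28 -0.01 -0.01 -1.32 -0.84]
target [579.56557988  64.18925384] tool shift [  5.4 -19.1  -0.5]
hook pts 81 [(np.float64(38.3), np.float64(58.0)), (np.float64(221.64929659762322), np.float64(266.75732770707583))]
```

View pics/s6.png

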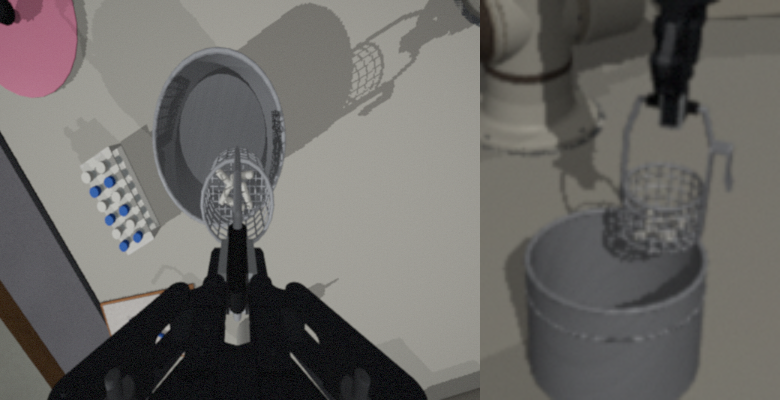

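Wrist view: the basket is over the pot's hook side with its bail at (238,190), and the hook stays outboard at (237,330). In the scene crop, the hook is at (725,150) above the rim. Shifting 19 mm sideways, then lowering in stages.

Emit:
send_rows([
  [[0.3,-0.7,0,0,0],[0.3,-0.8,0,0,0],[0,-0.4,0,0,0],[0,0,0,0,0],[0,0,0,0,0]],
])

```text
clock: 17.77
position: [580.7, 64.6, 284.2]
ee_rot: [-0.544, 0.839, 0.008, -0.02]
contact_force: [-0.3, -0.6, -3.6]
gripper_width: 10.4
```

```bash
cat > t.py <<'E'
from h import *
s=arm.read_state(); p=s["position"]; T=R.from_quat(s["ee_rot"]).as_matrix(); 
u=-T[:2,0]; u/=np.linalg.norm(u); t=np.array([563.2,27.8])+39.9*u; D=np.r_[t-p[:2],0]; print("pos",p.round(1),"tool shift",(T.T@D).round(1),"z axis",T[:,2].round(3),"F",s["contact_force"].round(1))
E
python3 t.py
```

```text
pos [580.7  64.6 284.2] tool shift [0.8 1.  0.1] z axis [-0.042 -0.009 -0.999] F [-0.3 -0.6 -3.6]
```

Emit:
send_rows([
  [[0,0,0.6,0,0],[0,0,1,0,0],[0,0,1,0,0],[0,0,0.8,0,0],[0,0,0.4,0,0],[0,0,0,0,0]],
])

```text
clock: 18.27
position: [577.9, 64.1, 240.8]
ee_rot: [-0.544, 0.839, 0.008, -0.021]
contact_force: [0.0, -0.1, -3.4]
gripper_width: 10.1
```

```bash
python3 t.py
```

```text
pos [577.9  64.1 240.8] tool shift [-0.8 -1.4 -0.1] z axis [-0.045 -0.009 -0.999] F [ 0.  -0.1 -3.4]
```

Basket inside the mouth, no contact force. Down to just above tip-passing height, then check the hook.

Emit:
send_rows([
  [[-0.1,-0.2,0.6,0,0],[0,-0.1,0.9,0,0],[0,0,0.8,0,0],[0,0,0.3,0,0],[0,0,0,0,0],[0,0,0,0,0]],
])

```text
clock: 18.77
position: [580.1, 63.4, 211.2]
ee_rot: [-0.544, 0.839, 0.008, -0.022]
contact_force: [-0.5, -0.5, -2.9]
gripper_width: 9.9
```

```bash
python3 t.py; python3 - <<'E'
from h import *
isc,ds,Ks,Ms=shot("scene"); im,d,K,M=shot("wrist"); c=np.array([563.2,27.8])
P=cloud(ds,Ks,Ms); r=np.hypot(P[...,0]-c[0],P[...,1]-c[1]); a=np.degrees(np.arctan2(P[...,1]-c[1],P[...,0]-c[0]))
for z0 in range(135,215,8):
    m=(abs(a-66)<8)&(r>70)&(r<112)&(P[...,2]>=z0)&(P[...,2]<z0+8)
    if m.any(): print(z0,m.sum(),np.sort(r[m]).round(0)[[0,m.sum()//2,-1]])
cv2.imwrite("pics/s7.png",np.hstack([cv2.resize(isc[100:220,285:405],(400,400)),cv2.resize(im[100:400,170:470],(400,400))]))
E
```

```text
pos [580.1  63.4 211.2] tool shift [-0.5  0.9  0. ] z axis [-0.045 -0.01  -0.999] F [-0.5 -0.5 -2.9]
135 25 [70. 84. 89.]
143 6 [75. 76. 97.]
151 16 [75. 95. 98.]
159 14 [74. 91. 94.]
167 7 [76. 93. 94.]
175 12 [76. 93. 95.]
183 22 [78. 90. 94.]
191 30 [73. 82. 95.]
199 5 [73. 76. 78.]
207 9 [70. 73. 76.]
```

View pics/s7.png

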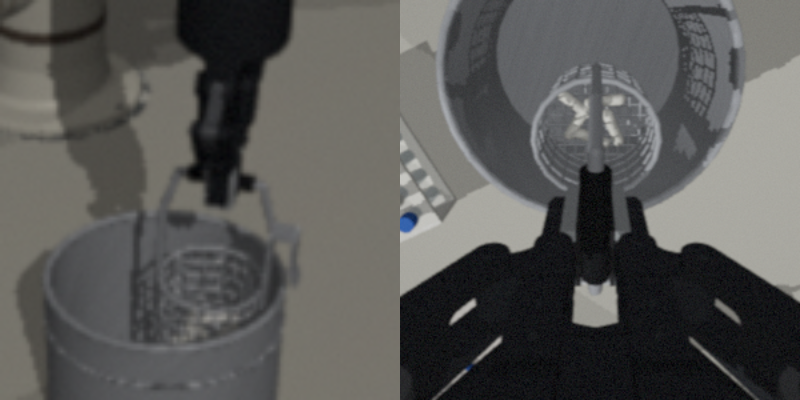

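The scene crop shows the hook's leg at (293,265), just outside the rim and above it. Its measured radius is about 94 mm, where I expected 97, with the same camera reading the rim correctly. I move 2.5 mm outward, then lower with force checks.

Emit:
send_rows([
  [[-0.3,0,0,0,0],[0,-0.1,0.5,0,0],[0,0,0.7,0,0],[0,0,0.7,0,0],[0,0,0.3,0,0],[0,0,0,0,0]],
])

```text
clock: 19.37
position: [582.3, 66.2, 188.7]
ee_rot: [-0.544, 0.839, 0.008, -0.02]
contact_force: [-0.2, -0.2, -3.7]
gripper_width: 9.9
```

```bash
python3 t.py
```

```text
pos [582.3  66.2 188.7] tool shift [3.  1.8 0.1] z axis [-0.042 -0.008 -0.999] F [-0.2 -0.2 -3.7]
```

Emit:
send_rows([
  [[0,0,0.5,0,0],[0,0,0.6,0,0],[0,0,0.5,0,0],[0,0,0.3,0,0],[0,0,0,0,0]],
])

```text
clock: 19.78
position: [581.1, 65.8, 167.1]
ee_rot: [-0.544, 0.839, 0.008, -0.02]
contact_force: [0.4, 0.0, -3.5]
gripper_width: 10.2
```

```bash
python3 t.py;  python3 - <<'E'
from h import *
isc,ds,Ks,Ms=shot("scene"); c=np.array([563.2,27.8])
P=cloud(ds,Ks,Ms); r=np.hypot(P[...,0]-c[0],P[...,1]-c[1]); a=np.degrees(np.arctan2(P[...,1]-c[1],P[...,0]-c[0]))
for z0 in range(95,175,8):
    m=(abs(a-66)<8)&(r>70)&(r<112)&(P[...,2]>=z0)&(P[...,2]<z0+8)
    if m.any(): print(z0,m.sum(),np.sort(r[m]).round(0)[[0,m.sum()//2,-1]])
E
```

```text
pos [581.1  65.8 167.1] tool shift [2.1 0.9 0.1] z axis [-0.043 -0.009 -0.999] F [ 0.4  0.  -3.5]
95 4 [88. 88. 88.]
103 11 [ 87.  98. 100.]
111 16 [87. 97. 99.]
119 8 [87. 95. 97.]
127 10 [79. 87. 97.]
135 18 [77. 87. 97.]
143 46 [76. 88. 98.]
151 6 [76. 79. 88.]
159 8 [73. 76. 78.]
167 6 [73. 74. 75.]
```

The hook's leg is outside the wall at r≈97, and the tip is below the rim. Last centimetre, slowly.

Emit:
send_rows([
  [[0,0,0.3,0,0],[0,0,0.3,0,0],[0,0,0.2,0,0],[0,0,0,0,0]],
])

```text
clock: 20.17
position: [581.8, 65.6, 160.6]
ee_rot: [-0.545, 0.838, 0.007, -0.019]
contact_force: [-0.1, 0.6, -1.0]
gripper_width: 10.2
```

Emit:
send_rows([
  [[0,0,0.2,0,0],[0,0,0.2,0,0],[0,0,0,0,0]],
])

```text
clock: 20.42
position: [582.1, 65.0, 160.1]
ee_rot: [-0.545, 0.838, 0.006, -0.018]
contact_force: [-1.2, 0.4, 0.2]
gripper_width: 10.1
```

The weight is now on the rim (force went from −3.5 to about 0). Releasing.

Emit:
send_rows([
  [[0,0,0,0,0.2],[0,0,0,0,0.25],[0,0,0,0,0.3],[0,0,0,0,0.4],[0,0,0,0,0.5],[0,0,0,0,0.6],[0,0,0,0,0.6],[0,0,0,0,0.6]],
])

```text
clock: 21.08
position: [584.4, 65.8, 160.8]
ee_rot: [-0.545, 0.838, 0.005, -0.015]
contact_force: [-1.3, 1.2, 0.5]
gripper_width: 51.3
```

Emit:
send_rows([
  [[0,0,-0.5,0,0.6],[0,0,-1,0,0.6],[0,0,-1.5,0,0.6],[0,0,-2,0,0.6],[0,0,-3,0,0.6],[0,0,-3,0,0.6],[0,0,-3,0,0.6],[0,0,-2,0,0.6],[0,0,0,0,0.6]],
])

```text
clock: 21.83
position: [589.0, 66.2, 333.2]
ee_rot: [-0.545, 0.838, 0.004, -0.016]
contact_force: [0.1, -1.2, -0.2]
gripper_width: 51.0
```

Emit:
send_rows([
  [[3,0,0,0,0.6],[3,0,0,0,0.6],[3,0,0,0,0.6],[3,0,0,0,0.6],[3,0,0,0,0.6],[3,0,0,0,0.6],[3,0,0,0,0.6],[0,0,0,0,0.6],[0,0,0,0,0.6]],
])

```text
clock: 22.58
position: [499.4, -132.4, 342.6]
ee_rot: [-0.547, 0.837, 0.003, -0.012]
contact_force: [-0.1, 0.7, 0.5]
gripper_width: 51.4
```

```bash
python3 - <<'E'
from h import *
isc,ds,Ks,Ms=shot("scene"); it,dt,Kt,Mt=shot("top"); s=arm.read_state(); print(s["clock"],s["position"])
P=cloud(dt,Kt,Mt); r=np.hypot(P[...,0]-563,P[...,1]-28)
q=P[(abs(P[...,2]-140)<5)&(r<100)&(r>80)]
A=np.c_[2*q[:,:2],np.ones(len(q))]; c=np.linalg.lstsq(A,(q[:,:2]**2).sum(1),rcond=None)[0]; print("pot",c[:2],np.sqrt(c[2]+c[0]**2+c[1]**2),len(q))
h=cv2.cvtColor(isc,cv2.COLOR_BGR2HSV); Q=cloud(ds,Ks,Ms); rr=np.hypot(Q[...,0]-563,Q[...,1]-28)
m=(h[...,2]<50)&(Q[...,2]>160)&(Q[...,2]<195)&(rr<90); print("sleeve",m.sum(),np.nanmedian(Q[m],0))
m=(P[...,2]>8)&(P[...,2]<24)&(np.hypot(P[...,0]-485,P[...,1]+305)<130); l=P[m]; print("lid",(l.min(0)+l.max(0))/2,np.ptp(l,0),m.sum())
cv2.imwrite("pics/fin.png",np.vstack([cv2.resize(it[80:320,120:520],(500,300)),cv2.resize(isc[60:260,120:460],(500,294))]))
E
```

```text
22.6833 [ 500.02533897 -131.4426503   342.53846048]
pot [563.23918961  27.77240728] 87.50989273646053 404
sleeve 80 [588.14329698  52.54991391 174.65235886]
lid [ 565.38620463 -301.424787     15.04997294] [ 69.31807063 180.70084591  14.07596057] 606
```

View pics/fin.png

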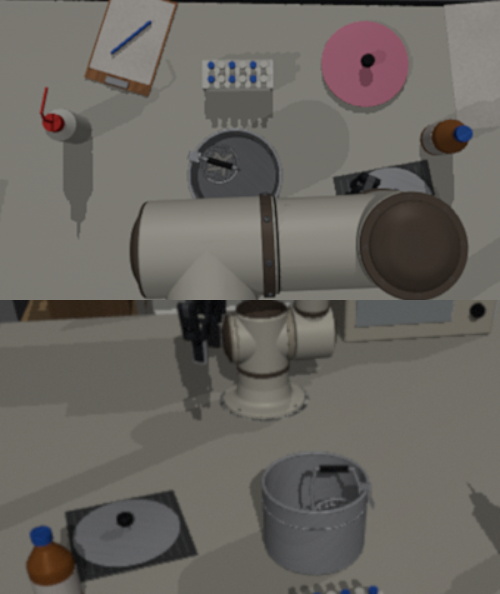

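The lid lies on the mat and the basket hangs in the pot by its hook, at (193,157) in the upper half. The bystanders are unmoved. I check the hook's fit numerically.

```bash
python3 - <<'E'
from h import *
it,dt,Kt,Mt=shot("top"); isc,ds,Ks,Ms=shot("scene"); c=np.array([563.2,27.8])
for n,(d,K,M) in dict(top=(dt,Kt,Mt),scene=(ds,Ks,Ms)).items():
    P=cloud(d,K,M); r=np.hypot(P[...,0]-c[0],P[...,1]-c[1]); a=np.degrees(np.arctan2(P[...,1]-c[1],P[...,0]-c[0]))
    for nm,m in (("bridge",(r>82)&(r<103)&(P[...,2]>143)&(P[...,2]<165)),("leg",(r>93)&(r<110)&(P[...,2]>92)&(P[...,2]<140)&(abs(a-66)<30)),("basket edge/inside",(r<80)&(P[...,2]>25)&(P[...,2]<125))):
        if m.any(): q=P[m]; print(n,nm,m.sum(),np.median(q,0).round(1),"r",np.percentile(r[m],[5,50,95]).round(1),"az",np.percentile(a[m],[5,50,95]).round(),"z",np.percentile(q[:,2],[2,50,98]).round())
    im=it if n=="top" else isc; h=cv2.cvtColor(im,cv2.COLOR_BGR2HSV)
    m=((h[...,2]<50)&(P[...,2]>160)&(P[...,2]<195)&(r<90)).astype(np.uint8); k,l,s,cc=cv2.connectedComponentsWithStats(m); i=1+np.argmax(s[1:,4]); q=P[l==i]; print(n,"sleeve",len(q),((q.min(0)+q.max(0))/2).round(1),np.ptp(q,axis=0).round(1))
cv2.imwrite("pics/fin2.png",np.hstack([cv2.resize(it[165:255,260:350],(400,400),interpolation=3),cv2.resize(isc[150:250,285:385],(400,400),interpolation=3)]))
E
```

```text
top bridge 51 [603.  102.4 144. ] r [83.6 87.8 93.2] az [-99.  61.  71.] z [143. 144. 146.]
top leg 7 [602.5 120.7 106. ] r [ 99.3 101.1 102.6] az [63. 67. 71.] z [104. 106. 111.]
top basket edge/inside 429 [586.5  63.7  42.3] r [12.7 50.9 77.3] az [  1.  59. 113.] z [31. 42. 91.]
top sleeve 95 [582.8  54.5 176.9] [19.8 45.9 11.3]
scene bridge 3 [600.  105.2 144.1] r [84.1 86.3 87.6] az [64. 64. 67.] z [144. 144. 144.]
scene leg 24 [606.7 115.6 112.8] r [93.3 94.7 99.3] az [60. 63. 72.] z [102. 113. 135.]
scene basket edge/inside 107 [556.5  47.7  83.1] r [ 9.5 23.8 59. ] az [-42. 101. 128.] z [ 65.  83. 124.]
scene sleeve 79 [589.1  51.5 173.2] [17.7 44.8 12.3]
```

View pics/fin2.png

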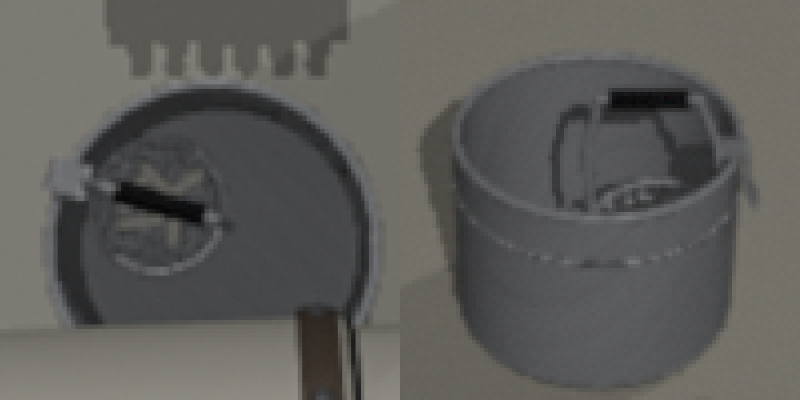

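The bridge sits on the rim (strap top at 144 mm, r≈88). The leg is outside with its tip at about z 105, and the basket floor is about 31–42 mm up. The arm is clear, so I hand in.

```bash
python3 -c "
from bench import job; print(job.job_done())"
```

```text
the job is handed in; nothing more can be done
None
```

I put the lid flat on the drip mat, knob up, and hung the basket inside the pot by its hook. I let go of both, pulled the arm clear and handed in at about 23 s of the 59 s allowed. The hand-in gave no verdict.

**Lid:** while still gripped on the mat, the flange top measured 16 mm, as it should when lying flat. The lid centre was about 8 mm from the mat centre. I pressed too hard on the last step of setting it down, up to about 46 N vertical at the wrist, against a 120 N limit. The 40 N limit applies to the arm or gripper body pressing on something. The contact here was through the held lid, so I don't expect it to count, but I couldn't confirm that.

**Basket:**
- **Bridge:** the hook's strap top reads 144 mm at a radius of about 88 mm, so the bridge is on the 140 mm rim.
- **Tip:** it is outside the wall at about 105 mm height.
- **Height:** the basket underside is roughly 30 mm above the pot's underside.
- **Release:** the load on the wrist had dropped to about zero before I opened the fingers.

**Pot and bystanders:** the pot measured within 1 mm of its earlier position. The bottles, tube rack and pink lid looked unmoved in the last pictures, but I did not measure them again.

**Checks that disagreed or failed:**
- **Sleeve position:** the top and scene cameras differ by about 7 mm on the basket sleeve, so I have no exact lean angle. It looks small.
- **Lid after release:** the arm hid part of the lid from the top camera, so its last measured position failed. After release I only have the scene picture, which shows it lying on the mat.

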